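# Make up the parts for an oil change and a front hub

## Robot

A 6-joint arm with a two-finger parallel gripper is mounted at the origin on the work surface. World frame = base frame: x ahead of the robot, y to its left, z up, the work surface at z = 0. Lengths are in m, angles in rad, forces in N, time in s.
With the tool pointing down it reaches from about 0.225 to 0.875 m from the base axis. Payload 3.4 kg.
Tool frame: the origin (TCP) lies between the finger pads; the fingertips stand 8 mm ahead of it and the grasp point (between the pads) lies 11 mm behind it; z points along the fingers, y is the line along which they close (so a half turn about z gives the same grasp; the last joint's range is limited). The gripper opens to 85 mm and grips with 20 to 120 N. Pads are 22 mm wide; open, the fingers measure 114 mm over their backs; the gripper's body (76 mm by 85 mm) begins 54 mm behind the grasp point. The pads swing forward as they close: fully open they stand 13 mm farther back than shut.
Start: joints at [-1.261, 0.276, 1.505, -0, 1.361, -0.121], TCP at [0.24, -0.522, 0.239] pointing down, gripper open.
Joint ranges: [-2.89, 2.89], [-0.75, 2.08], [0.22, 2.7], [-1.18, 4.32], [0.11, 2.71], [-2.7, 2.7]. Speed limits (rad/s): [2.57, 2.57, 3.14, 3.14, 3.14, 3.14].

## Interface

Orientations are given as a unit quaternion [w, x, y, z].
In Python, from rig import manip gives the robot as it stands.
- The arm moves only by the tool move_arm, never from a script. Its argument "deltas" is a list that holds one entry, the list of rows, each a list of 5 numbers: the shift along the tool's x, y, z normalised to -1 to 1, where 1 is 80 cm, then the turn about the tool's z normalised to -1 to 1, where 1 is 120 degrees, then the closure, from -1 (fully open) to 1 (shut). In form: [[[tx, ty, tz, twist, grip], ...]]. A call has 1 to 12 rows; each row is the pose to reach, as a shift and turn from the pose commanded when the call began, along the tool's axes at that moment; what a row does not reach only later rows make up. A row lasts 1/10 s, in which the tool goes at most 50 mm and 8.59 degrees, less where a joint would pass 70% of its speed; a pose out of reach is approached as far as the arm can. A call with a number of a shift or a turn outside -1 to 1 is refused whole. A call with a gripper value outside its range is refused whole. The fingers move at their own pace and stop on an object; "squeeze" is the grip in N (left out, the last holds). Time passes only in rows, so rows that repeat a pose let the fingers close. It gives the time, the measured TCP pose, the force, the opening and the grip force at its end, in the units of the state.
- manip.get_state(): the state, without advancing time (a new reading comes with each control period).
- manip.get_image(name): name is "side" or "top"; returns the picture (384x512x3 uint8, red, green, blue); there is no depth.
- manip.camera_params(name): a dict with "fx", "fy", "cx", "cy" (pixels), "R" (3x3) and "t" (3): a world point X has camera coordinates R X + t. Camera axes: x right, y down, z forward; pixel columns grow to the right and rows downward; lengths in m; the calibration is good to about 2 mm. A picture is of the moment at which its call begins. camera_params takes no time and is no camera call.
- manip.sign_off(): hands the job in; it is judged then, once.
The state is a dict: "clock": time; "qpos": joint angles; "qd": joint speeds; "effort": joint torques, N m; "position": TCP position; "ee_rot": TCP orientation; "contact_force": force on the tool from outside, world axes, zero at the start; "moment": the same for the moment, N m; "width": finger opening in m; "gripper_force": force on a finger pad.
Only numpy, scipy, OpenCV 4.12 (cv2) and the standard library are available. Lean on these libraries where they do the work, as an engineer would, in place of code of your own. Each camera call takes 0.05 s, during which the arm holds its last target. There are 200 camera calls.

## Task

Two jobs are booked in: make up the parts for each. For the oil change, put the smaller of the two oil filters and the sump plug in the round dish; for the front hub, put the smaller of the two wheel bearings, the castle nut and the grease cap in the oblong tray. Set every part down (do not drop it) flat on the floor of its tray, the same way up as it stands now and not leaning on the rim or on another part, and leave the larger filter and the larger bearing standing where they are.

Things in the scene. Friction and masses are not known exactly. Their poses are not given: they have to be found in the camera images.
- filter_small_mid (a point): the smaller oil filter: white painted spin-on canister with a fluted top edge, diameter 66, height 68, 0.3 kg, standing upright on its open end; the point is its centre, half-way up, its z axis points up
- filter_large_mid (a point): the larger oil filter, not wanted: the same kind, diameter 78, height 82; the point is its centre, half-way up, its z axis points up
- bearing_small_mid (a point): the smaller taper roller bearing, bare steel ring lying flat: outer diameter 52, bore 23, height 17 (the outer race is 15 high); the point is its centre, half-way up, its z axis points up along the bore
- bearing_large_mid (a point): the larger taper roller bearing, not wanted: the same kind, outer diameter 72, bore 35, height 20; the point is its centre, half-way up, its z axis points up along the bore
- castle_nut_mid (a point): the castle nut: dark steel hexagon nut lying flat with its six slots upward, 36 across flats, 41.6 across corners, bore 24, height 26 (hexagon 18, slotted crown above it 34.5 across); the point is its centre, half-way up, its z axis points up; its x axis points square to one of the flats
- grease_cap_mid (a point): the grease cap: plain domed metal hub cap, closed side up, diameter 48, height 30, straight wall to 19 up, dome above; the point is its centre, half-way up, its z axis points up
- sump_plug_mid (a point): the sump plug: steel bolt standing on its head with the thread upward, height 40: hexagon head 24 across flats and 11 high, flange of diameter 32 from 11 to 14.5, threaded shank of diameter 16 from 14.5 to 40; the point is its centre, half-way up, its z axis points up, in the shank
- dish: the round steel parts dish, fixed to the bench by its magnet: outer diameter 170 over the rolled rim, inner diameter 160, rim 22 high, wall 3. Origin: centre of its underside; the flat inner floor lies 4 above it
- tray: the oblong steel parts tray, fixed to the bench by its magnet: outside 230 (along its x axis) by 150 (y) over the rolled rim, inside 220 by 140, rim 22 high, wall 3. Origin: centre of its underside; the flat inner floor lies 4 above it
Not all that is in view belongs to the job. What is shaped like the part that bears filter_small_mid but yellow is not meant.

How it is judged:
At the end, for the whole second after the job is handed in: The five wanted parts rest on the floor of their own tray (heights within 4 mm), inside the rim, upright within 0.10 rad, released and at rest; the larger filter and the larger bearing are upright within 15 mm of where they stood at the start (horizontal distance between each of filter_small_mid, sump_plug_mid and dish below 0.078 m and z of filter_small_mid in the frame of dish between 0.034 and 0.042 m and angle between each of filter_small_mid, sump_plug_mid, bearing_small_mid, castle_nut_mid, grease_cap_mid, filter_large_mid, bearing_large_mid's own z axis and vertical below 0.1 rad and linear speed of each of filter_small, sump_plug, bearing_small, castle_nut, grease_cap below 0.02 m/s and z of sump_plug_mid in the frame of dish between 0.02 and 0.028 m and x of bearing_small_mid in the frame of tray between -0.108 and 0.108 m and y of bearing_small_mid in the frame of tray between -0.068 and 0.068 m and z of bearing_small_mid in the frame of tray between 0.0085 and 0.0165 m and x of castle_nut_mid in the frame of tray between -0.108 and 0.108 m and y of castle_nut_mid in the frame of tray between -0.068 and 0.068 m and z of castle_nut_mid in the frame of tray between 0.013 and 0.021 m and x of grease_cap_mid in the frame of tray between -0.108 and 0.108 m and y of grease_cap_mid in the frame of tray between -0.068 and 0.068 m and z of grease_cap_mid in the frame of tray between 0.015 and 0.023 m and distance of each of filter_large_mid, bearing_large_mid from where it was at the start of the episode below 0.015 m); the robot touches nothing.
It fails at once if a part dropped into its tray from more than about 3 cm (faster than 0.75 m/s close above the tray's floor) ((horizontal distance between filter_small_mid and dish below 0.08 m and z of filter_small_mid in the frame of dish below 0.06 m and linear speed of filter_small above 0.75 m/s) or (horizontal distance between sump_plug_mid and dish below 0.08 m and z of sump_plug_mid in the frame of dish below 0.046 m and linear speed of sump_plug above 0.75 m/s) or (horizontal distance between bearing_small_mid and tray below 0.11 m and z of bearing_small_mid in the frame of tray below 0.0345 m and linear speed of bearing_small above 0.75 m/s) or (horizontal distance between castle_nut_mid and tray below 0.11 m and z of castle_nut_mid in the frame of tray below 0.039 m and linear speed of castle_nut above 0.75 m/s) or (horizontal distance between grease_cap_mid and tray below 0.11 m and z of grease_cap_mid in the frame of tray below 0.041 m and linear speed of grease_cap above 0.75 m/s)).
It fails at once if the larger filter or the larger bearing pushed or carried more than 15 mm from its place (distance of any of filter_large_mid, bearing_large_mid from where it was at the start of the episode above 0.015 m).
It also fails if it takes over 128 s, if anything falls off the work surface, if the arm or the gripper's body presses on something with over 40 N, if the wrist force passes 120 N, or if a joint passes its speed limit or range.

## Working session

There is one attempt and no reset: what is moved stays moved. The work goes in short steps, Python scripts to look and compute and a tool call to move; the robot and the scene stay as the last step left them, time stands still between calls to the robot, and variables do not carry over. Pictures are saved under pics/ and viewed, at most 15 in all, crops included, and the job is handed in when it is done.

Besides the shell and the picture viewer there is one more tool, called after ">>>" in YAML: its name, and indented under it one key for each argument. move_arm: Moves the arm, as the interface text tells. Scaled input: -1 to 1 covers 80 cm each way for a shift and 120 degrees each way for a turn. Its arguments: {"type":"object","properties":{"deltas":{"type":"array","items":{"type":"array","items":{"type":"array","items":{"type":"number","minimum":-1,"maximum":1}}}},"squeeze":{"type":"number"}},"required":["deltas"]}

```bash
mkdir -p pics
cat > h.py <<'E'
import numpy as np,cv2
from rig import manip
def P(n):
    return manip.camera_params(n)
def ray(n,u,v,z):
    c=P(n);R=np.array(c['R']);t=np.array(c['t'])
    d=R.T@np.array([(u-c['cx'])/c['fx'],(v-c['cy'])/c['fy'],1]);o=-R.T@t
    return o+d*(z-o[2])/d[2]
def proj(n,X):
    c=P(n);p=np.array(c['R'])@np.array(X)+np.array(c['t'])
    return c['fx']*p[0]/p[2]+c['cx'],c['fy']*p[1]/p[2]+c['cy']
def snap(n,f,crop=None,s=1):
    im=manip.get_image(n)[:,:,::-1]
    cv2.imwrite('pics/raw_'+f,im)
    if crop: x0,y0,x1,y1=crop; im=im[y0:y1,x0:x1]
    cv2.imwrite('pics/'+f,cv2.resize(im,None,fx=s,fy=s,interpolation=cv2.INTER_CUBIC))
E
python3 - <<'E'
from h import *
snap('top','t1.png',None,1.5);snap('side','s1.png',None,1.5)
for n in('top','side'):
    c=P(n);print(n,c['fx'],c['cx'],c['cy'],-np.array(c['R']).T@np.array(c['t']),np.array(c['R']).round(3))
s=manip.get_state();print(s['position'],s['ee_rot'],s['width'],s['clock'])
E
```

```text
top 432.9882946611648 251.49837520951013 197.9044937557801 [ 0.40693781 -0.01811456  1.31345725] [[-0.001 -1.    -0.017]
 [-0.995  0.003 -0.099]
 [ 0.099  0.017 -0.995]]
side 438.24651064904697 254.6551457745315 189.1835011203965 [ 0.31707925 -0.75295496  0.77554367] [[ 0.96  -0.281 -0.005]
 [-0.198 -0.66  -0.725]
 [ 0.201  0.696 -0.689]]
[ 0.23997881 -0.52204677  0.2385435 ] [-8.01524923e-04  9.76892955e-01  2.13727650e-01 -6.42111147e-05] 0.08516992460493185 0.1
```

View pics/t1.png

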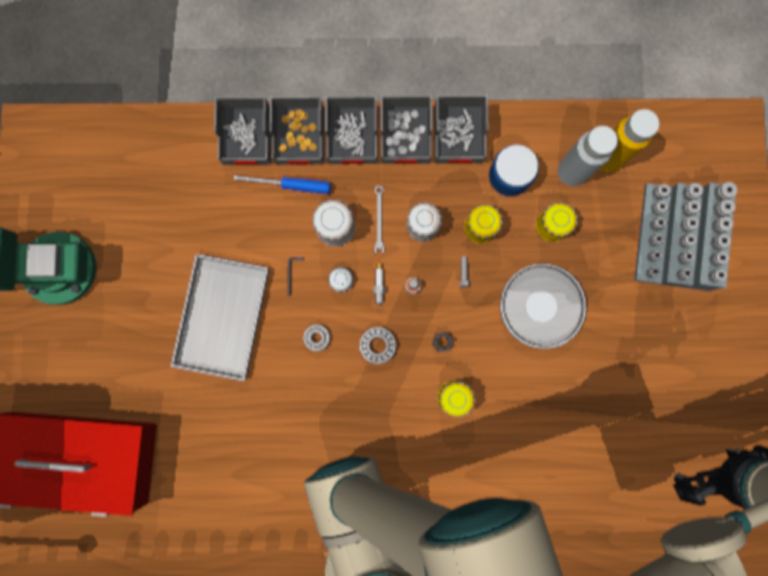

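View pics/s1.png

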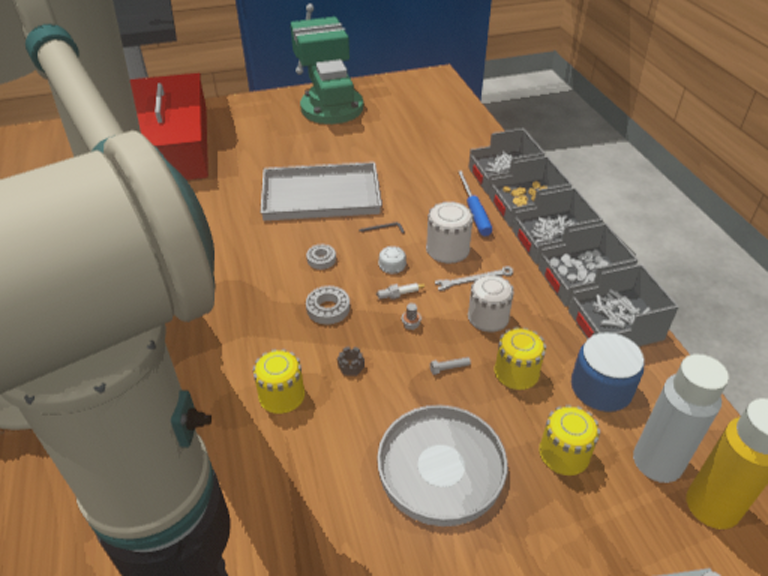

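The top view (×1.5) shows the large white filter at (333,222) and the small one at (424,221). The small bearing is at (316,337) and the large one at (378,345). The nut is at (443,341), the cap at (340,279), the plug at (413,284), the dish at (543,306) and the tray at (221,317). The yellow canisters at (485,222), (559,220) and (457,399) are not meant. I'll confirm these in one enlarged crop.

Run:
```python
from h import *
im=cv2.imread('pics/raw_t1.png')[120:250,190:320]
cv2.imwrite('pics/c1.png',cv2.resize(im,(598,598),interpolation=cv2.INTER_CUBIC))
im=cv2.imread('pics/raw_s1.png')[125:260,190:350]
cv2.imwrite('pics/c2.png',cv2.resize(im,None,fx=4.4,fy=4.4,interpolation=cv2.INTER_CUBIC))
```

```text
(no output)
```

View pics/c1.png

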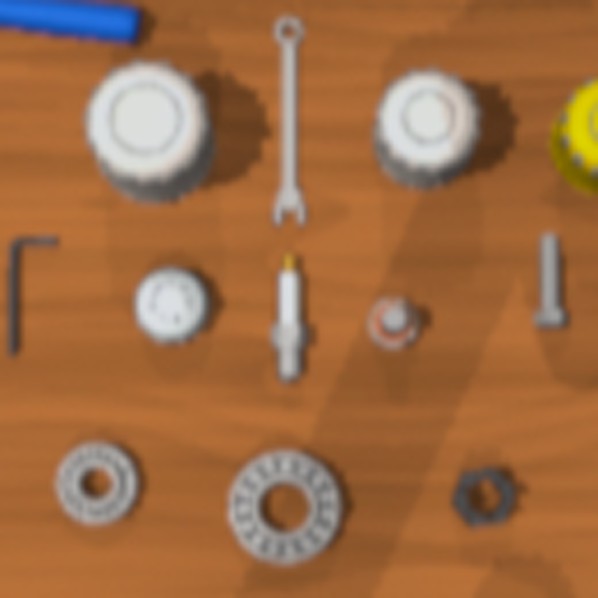

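View pics/c2.png

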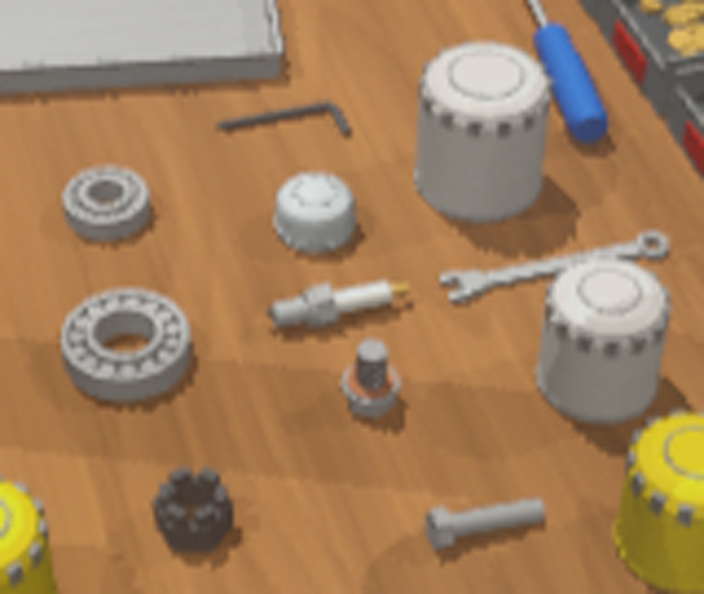

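Both crops confirm it: in the top crop, the smaller white filter is at (428,118), the small bearing at (97,482), the cap at (171,304), the plug at (393,320) and the nut at (484,497). Next I compute positions and cross-check the two views.

Run:
```python
from h import *
T=dict(filter=(428,118,.068),cap=(171,304,.015),plug=(397,314,.04),plugfl=(393,323,.0145),bear=(97,482,.015),nut=(484,497,.018),FL=(146,118,.082),BL=(286,506,.02))
S=dict(filter=(610,292,.068),cap=(318,188,.03),plug=(373,348,.04),bear=(107,193,.017),nut=(193,487,.026),FL=(485,74,.082),BL=(126,328,.02))
for k,(u,v,z) in T.items():
    a=ray('top',190+u/4.6-.4,120+v/4.6-.4,z)
    b=ray('side',190+S[k][0]/4.4-.4,125+S[k][1]/4.4-.4,S[k][2]) if k in S else None
    print(k,a[:2].round(4),None if b is None else b[:2].round(4))
print('dish',ray('top',543/1.5-.3,306/1.5-.3,.022),ray('side',443/1.5-.3,464/1.5-.3,.022))
c=np.array([ray('top',u/1.5-.3,v/1.5-.3,.022)[:2] for u,v in((198,255),(268,265),(245,380),(172,367))])
print('tray',c,c.mean(0));e=c[1]-c[2]+c[0]-c[3];print(np.degrees(np.arctan2(e[1],e[0])))
from scipy.spatial.transform import Rotation as Ro
q=manip.get_state()['ee_rot'];print(Ro.from_quat(np.r_[q[1:],q[0]]).as_matrix().round(3))
```

```text
filter [ 0.6856 -0.0885] [ 0.6856 -0.0928]
cap [0.5739 0.0784] [0.5753 0.0744]
plug [ 0.5637 -0.0691] [ 0.5617 -0.0704]
plugfl [ 0.5608 -0.0674] None
bear [0.457  0.1262] [0.457  0.1209]
nut [ 0.4467 -0.1255] [ 0.4477 -0.1254]
FL [0.6834 0.0897] [0.6817 0.0868]
BL [0.441  0.0028] [0.4417 0.0022]
dish [ 0.51742589 -0.32503341  0.022     ] [ 0.51650275 -0.33708794  0.022     ]
tray [[0.62283039 0.36664297]
 [0.60186228 0.22441517]
 [0.37201949 0.26654653]
 [0.39779801 0.41267583]] [0.49862754 0.31757012]
-10.969099573070405
[[ 0.909  0.418 -0.   ]
 [ 0.418 -0.909  0.002]
 [ 0.    -0.002 -1.   ]]
```

>>> move_arm:
  deltas:
    - [[0.6025,-0.3465,0.11,-0.544,0.1],[0.6025,-0.3465,0.11,-0.544,0.1],[0.6025,-0.3465,0.11,-0.544,0.1],[0.6025,-0.3465,0.11,-0.544,0.1],[0.6025,-0.3465,0.11,-0.544,0.1],[0.6025,-0.3465,0.11,-0.544,0.1],[0.6025,-0.3465,0.11,-0.544,0.1],[0.6025,-0.3465,0.11,-0.544,0.1],[0.6025,-0.3465,0.11,-0.544,0.1],[0.6025,-0.3465,0.11,-0.544,0.1],[0.6025,-0.3465,0.11,-0.544,0.1],[0.6025,-0.3465,0.11,-0.544,0.1]]
  squeeze: 40

```text
clock: 1.3
position: [0.564, -0.0651, 0.1499]
ee_rot: [-0.001, 0.706, 0.708, 0.001]
contact_force: [-1.1, -1.4, -0.1]
width: 0.0386
gripper_force: 0.0
```

>>> move_arm:
  deltas:
    - [[0,0,0.1125,0,0.1],[0,0,0.1125,0,0.1],[0,0,0.1125,0,0.1],[0,0,0.1125,0,0.1]]

```text
clock: 1.7
position: [0.562, -0.0698, 0.0613]
ee_rot: [-0.001, 0.707, 0.707, -0.001]
contact_force: [0.2, -1.1, 0.6]
width: 0.0385
gripper_force: 0.0
```

Run:
```python
from h import *
snap('side','s2.png',(210,130,350,235),5)
s=manip.get_state();print(s['position'],s['ee_rot'],s['width'])
print([((proj('side',X)[0]-210)*5,(proj('side',X)[1]-130)*5) for X in (s['position'],(.562,-.069,.04))])
```

```text
[ 0.56329087 -0.07011327  0.06263627] [9.37759372e-04 7.07536772e-01 7.06675770e-01 4.37992004e-04] 0.038192745684324333
[(np.float64(326.24523047037286), np.float64(333.0088726666804)), (np.float64(321.5921337570825), np.float64(366.232678594139))]
```

View pics/s2.png

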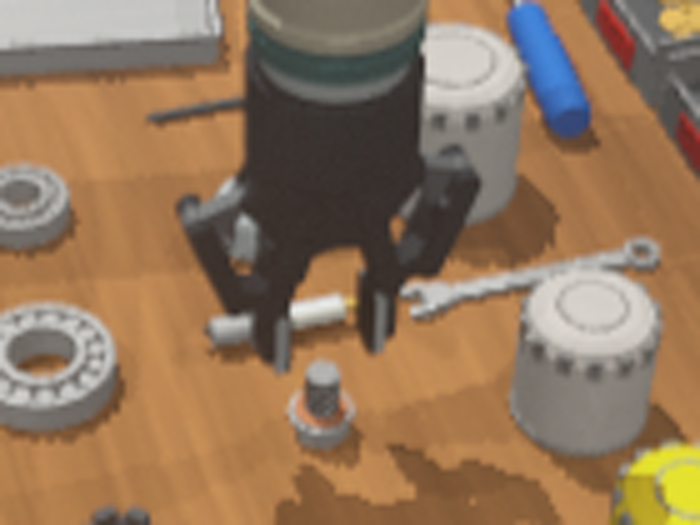

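The fingertips at (280,368) and (376,350) straddle the plug top at (322,368), so it's aligned. Going down to close.

>>> move_arm:
  deltas:
    - [[0,0,0.045,0,0.1],[0,0,0.045,0,0.1],[0,0,0.045,0,1],[0,0,0.045,0,1],[0,0,0.045,0,1],[0,0,0.045,0,1],[0,0,0.045,0,1],[0,0,0.045,0,1],[0,0,0.045,0,1],[0,0,0.045,0,1]]

```text
clock: 2.75
position: [0.5637, -0.0699, 0.0273]
ee_rot: [0.002, 0.707, 0.707, 0.001]
contact_force: [-2.1, -0.7, 6.0]
width: 0.0144
gripper_force: 39.5
```

>>> move_arm:
  deltas:
    - [[0,0,-0.06,0,1],[0,0,-0.12,0,1],[-0.06,-0.01,-0.12,0,1],[-0.12,-0.02,-0.12,0,1],[-0.18,-0.03,-0.12,0,1],[-0.24,-0.04,-0.12,0,1],[-0.3,-0.05,-0.12,0,1],[-0.36,-0.056,-0.12,0,1],[-0.379,-0.056,-0.12,0,1],[-0.379,-0.056,-0.12,0,1],[-0.379,-0.056,-0.06,0,1],[-0.379,-0.056,-0.06,0,1]]

```text
clock: 3.95
position: [0.5139, -0.3677, 0.0685]
ee_rot: [-0.006, 0.707, 0.707, 0.0]
contact_force: [-1.2, 1.3, -1.2]
width: 0.0142
gripper_force: 39.3
```

Run:
```python
from h import *
snap('side','s3.png',(210,190,360,360),3.5)
s=manip.get_state();print(s['position'],s['width'])
```

```text
[ 0.5152805  -0.36872727  0.0708402 ] 0.014827596189188602
```

View pics/s3.png

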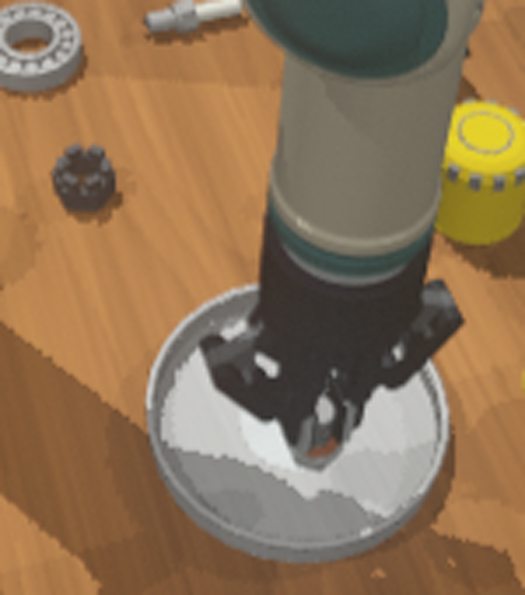

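The plug is held, above the dish at (318,460). Lowering.

>>> move_arm:
  deltas:
    - [[0,0,0.025,0,1],[0,0,0.04,0,1],[0,0,0.05,0,1],[0,0,0.054,0,1],[0,0,0.054,0,1],[0,0,0.054,0,1]]

```text
clock: 4.6
position: [0.5176, -0.3721, 0.0314]
ee_rot: [0.0, 0.707, 0.707, 0.0]
contact_force: [-1.5, 2.2, 5.1]
width: 0.0145
gripper_force: 39.8
```

>>> move_arm:
  deltas:
    - [[0,0,0.0012,0,1],[0,0,0.0012,0,1],[0,0,0.0012,0,0.5],[0,0,0.0012,0,0.1],[0,0,0.0012,0,0.1],[0,0,0.0012,0,0.1],[0,0,-0.04,0,0.1],[0,0,-0.1,0,0.1],[0,0,-0.15,0,-1],[0,0,-0.15,0,-1]]

```text
clock: 5.6
position: [0.5205, -0.3754, 0.1568]
ee_rot: [0.007, 0.707, 0.707, 0.0]
contact_force: [0.7, -0.7, 0.2]
width: 0.0662
gripper_force: 0.0
```

>>> move_arm:
  deltas:
    - [[0.352,0.211,0,0,-1],[0.352,0.211,0,0,-1],[0.352,0.211,0,0,-1],[0.352,0.211,0,0,-1],[0.352,0.211,0,0,-1],[0.352,0.211,0,0,-1],[0.352,0.211,0,0,-1],[0.352,0.211,0,0,-1],[0.352,0.211,0.04,0,-1],[0.352,0.211,0.06,0,-1],[0.352,0.211,0.06,0,-1]]

```text
clock: 6.7
position: [0.6835, -0.0914, 0.0983]
ee_rot: [-0.003, 0.707, 0.707, -0.002]
contact_force: [-1.0, 0.2, 0.8]
width: 0.0855
gripper_force: 0.0
```

Run:
```python
from h import *
snap('side','s4.png',(210,110,360,360),2.4)
s=manip.get_state();print(s['position'],s['width'])
```

```text
[ 0.6847909  -0.09169162  0.10022455] 0.08504669229389693
```

View pics/s4.png

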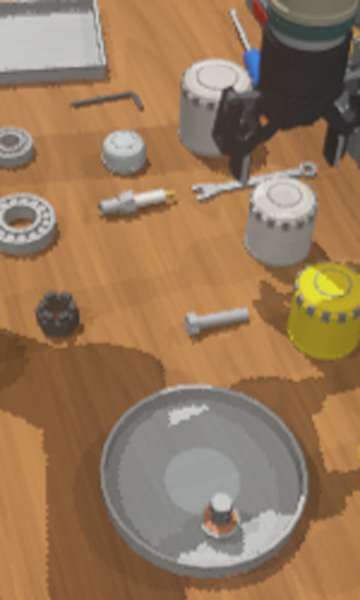

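The plug stands upright in the dish at (220,515), and the gripper is centred over the small filter at (282,222).

>>> move_arm:
  deltas:
    - [[0,0,0.05,0,-1],[0,0,0.096,0,-1],[0,0,0.096,0,-1],[0,0,0.096,0,1],[0,0,0.096,0,1],[0,0,0.096,0,1],[0,0,0.096,0,1],[0,0,0.096,0,1],[0,0,0.096,0,1],[0,0,0.096,0,1]]

```text
clock: 7.75
position: [0.688, -0.0917, 0.0279]
ee_rot: [0.002, 0.707, 0.707, 0.001]
contact_force: [0.9, -1.0, 7.0]
width: 0.0644
gripper_force: 45.8
```

>>> move_arm:
  deltas:
    - [[0,0,-0.06,0,1],[0,0,-0.12,0,1],[0,0,-0.16,0,1],[-0.05,-0.04,-0.16,0,1],[-0.1,-0.08,-0.16,0,1],[-0.15,-0.12,-0.16,0,1],[-0.2,-0.16,-0.16,0,1],[-0.25,-0.2,-0.16,0,1],[-0.262,-0.211,-0.16,0,1],[-0.262,-0.211,-0.16,0,1],[-0.262,-0.211,-0.1,0,1],[-0.262,-0.211,-0.06,0,1]]

```text
clock: 8.95
position: [0.5174, -0.2997, 0.0722]
ee_rot: [-0.0, 0.707, 0.707, 0.0]
contact_force: [-0.8, 0.1, -4.8]
width: 0.0652
gripper_force: 47.4
```

>>> move_arm:
  deltas:
    - [[0,0,0.02,0,1],[0,0,0.035,0,1],[0,0,0.045,0,1],[0,0,0.052,0,1],[0,0,0.054,0,1],[0,0,0.055,0,1],[0,0,0.055,0,1]]

```text
clock: 9.65
position: [0.518, -0.3003, 0.0319]
ee_rot: [0.001, 0.707, 0.707, 0.0]
contact_force: [-1.9, 3.1, 7.1]
width: 0.0651
gripper_force: 48.3
```

Run:
```python
from h import *
snap('side','s5.png',(200,180,370,370),3)
s=manip.get_state();print(s['position'],s['width'],s['contact_force'])
```

```text
[ 0.51803412 -0.30030396  0.03186749] 0.06477308821472919 [-2.61240901  2.28596381  6.86253689]
```

View pics/s5.png

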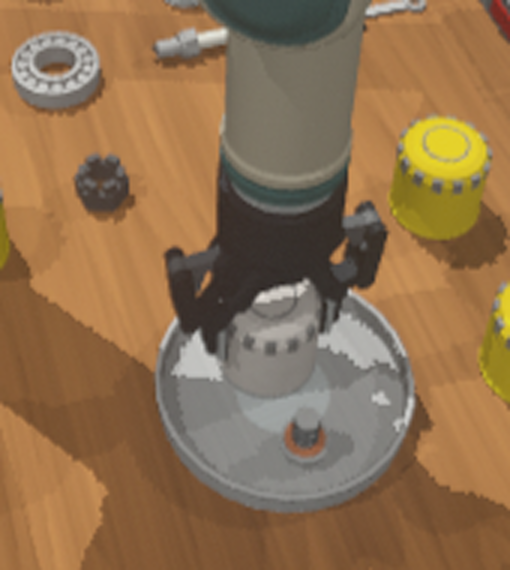

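The filter stands in the dish clear of the plug (floor supports it). Releasing, then on to the nut, turned 60° so as to use the flats away from the yellow canister.

>>> move_arm:
  deltas:
    - [[0,0,0,0,0.3],[0,0,0,0,-0.7],[0,0,0,0,-1],[0,0,0,0,-1],[0,0,0,0,-1],[0,0,-0.05,0,-1],[0,0,-0.1,0,-1],[0,0,-0.15,0,-1]]

```text
clock: 10.5
position: [0.5172, -0.3004, 0.1502]
ee_rot: [-0.0, 0.707, 0.707, -0.0]
contact_force: [0.4, -0.5, -0.1]
width: 0.0854
gripper_force: 0.0
```

>>> move_arm:
  deltas:
    - [[0.218,-0.0875,0,-0.5,-0.4],[0.218,-0.0875,0,-0.5,-0.4],[0.218,-0.0875,0,-0.5,-0.4],[0.218,-0.0875,0,-0.5,-0.4],[0.218,-0.0875,0,-0.5,-0.4],[0.218,-0.0875,0,-0.5,-0.4],[0.218,-0.0875,0,-0.5,-0.4],[0.218,-0.0875,0.06,-0.5,-0.4],[0.218,-0.0875,0.1125,-0.5,-0.4],[0.218,-0.0875,0.1125,-0.5,-0.4],[0.218,-0.0875,0.1125,-0.5,-0.4],[0.218,-0.0875,0.1125,-0.5,-0.4]]

```text
clock: 11.7
position: [0.4492, -0.1269, 0.061]
ee_rot: [0.002, 0.259, 0.966, -0.0]
contact_force: [-0.5, -0.5, 0.9]
width: 0.0595
gripper_force: 0.0
```

Run:
```python
from h import *
snap('side','s6.png',(160,180,340,350),3.3)
s=manip.get_state();print(s['position'],s['ee_rot'],s['width'],s['contact_force'])
```

```text
[ 0.4492603  -0.12688847  0.06125243] [ 2.16766787e-03  2.59150678e-01  9.65834395e-01 -3.86670630e-04] 0.059728871799761184 [ 0.44276784 -0.09014094  0.9169279 ]
```

View pics/s6.png

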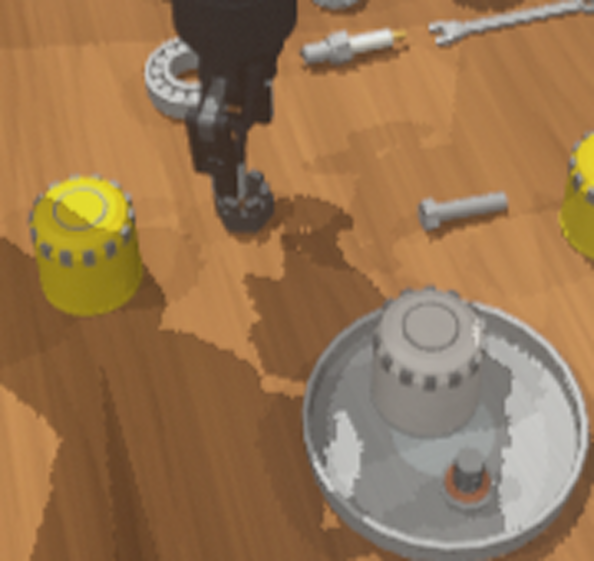

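The filter (428,360) and plug (468,480) both stand upright and clear in the dish. The gripper is over the nut (245,205).

>>> move_arm:
  deltas:
    - [[0,0,0.04,0,-0.4],[0,0,0.0615,0,-0.4],[0,0,0.0615,0,-0.4],[0,0,0.0615,0,1],[0,0,0.0615,0,1],[0,0,0.0615,0,1],[0,0,0.0615,0,1],[0,0,0.0615,0,1],[0,0,0.0615,0,1],[0,0,0.0615,0,1]]

```text
clock: 12.75
position: [0.4489, -0.1268, 0.012]
ee_rot: [0.002, 0.259, 0.966, -0.0]
contact_force: [-1.1, 0.5, 6.6]
width: 0.0365
gripper_force: 40.0
```

>>> move_arm:
  deltas:
    - [[0,0,-0.06,0,1],[0,0,-0.12,0,1],[0.022,0.051,-0.12,0,1],[0.222,0.511,-0.12,-0.158,1],[0.222,0.511,-0.12,-0.158,1],[0.222,0.511,-0.12,-0.158,1],[0.222,0.511,-0.12,-0.158,1],[0.222,0.511,-0.12,-0.158,1],[0.222,0.511,-0.12,-0.158,1],[0.222,0.511,-0.12,-0.158,1],[0.222,0.511,-0.12,-0.158,1],[0.222,0.511,-0.12,-0.158,1]]

```text
clock: 13.95
position: [0.4997, 0.3233, 0.1072]
ee_rot: [0.002, 0.094, 0.996, 0.003]
contact_force: [-0.4, -0.4, -0.7]
width: 0.0364
gripper_force: 41.1
```

>>> move_arm:
  deltas:
    - [[0,0,0.04,0,1],[0,0,0.08,0,1],[0,0,0.1,0,1],[0,0,0.11,0,1],[0,0,0.114,0,1],[0,0,0.115,0,1],[0,0,0.115,0,1]]

```text
clock: 14.65
position: [0.4978, 0.316, 0.016]
ee_rot: [-0.0, 0.097, 0.995, -0.0]
contact_force: [-2.7, -0.9, 3.7]
width: 0.0369
gripper_force: 41.5
```

Run:
```python
from h import *
snap('side','s7.png',(150,80,330,220),4)
s=manip.get_state();print(s['position'],s['ee_rot'],s['width'],s['contact_force'])
```

```text
[0.49792718 0.3160959  0.01599969] [-7.73863677e-05  9.66046828e-02  9.95322807e-01 -2.00151232e-04] 0.03684599996975205 [-4.25840956 -1.77158877  6.40821241]
```

View pics/s7.png

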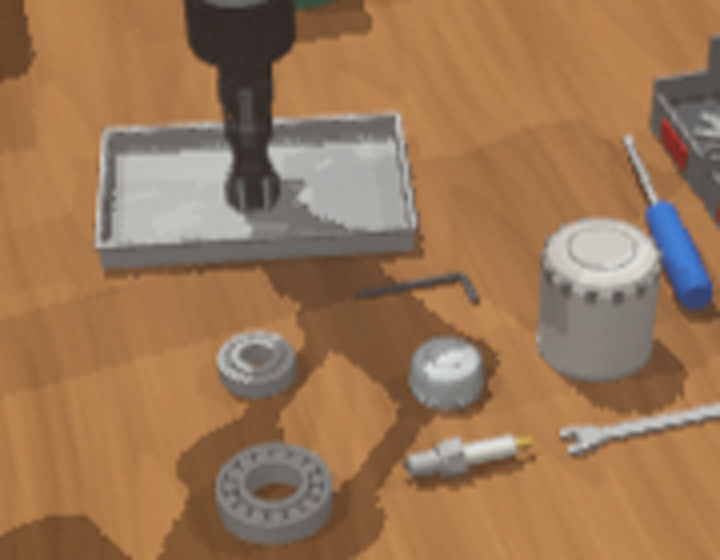

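The nut sits on the tray floor at (255,195). Releasing and going to the small bearing at (257,362).

>>> move_arm:
  deltas:
    - [[0,0,0,0,0.5],[0,0,0,0,-0.2],[0,0,0,0,-0.2],[0,0,0,0,-0.2],[0,0,-0.05,0,-0.2],[0,0,-0.1,0,-0.7],[0.005,-0.06,-0.1,0,-0.7],[0.005,-0.12,-0.1,0,-0.7],[0.005,-0.18,-0.1,0,-0.7],[0.005,-0.248,-0.1,0,-0.7],[0.005,-0.248,-0.05,0,-0.7],[0.005,-0.248,-0.05,0,-0.7]]

```text
clock: 15.9
position: [0.4531, 0.1209, 0.0516]
ee_rot: [-0.004, 0.098, 0.995, -0.001]
contact_force: [-0.8, -0.3, 0.3]
width: 0.0725
gripper_force: 0.0
```

Run:
```python
from h import *
snap('side','s8.png',(150,90,330,220),4)
s=manip.get_state();print(s['position'],s['ee_rot'],s['width'],s['contact_force'])
```

```text
[0.45473917 0.12207964 0.05300827] [-2.19472172e-03  9.74459842e-02  9.95238325e-01 -3.74779682e-04] 0.0725947625993176 [ 0.08991606 -0.50232263  1.25136735]
```

View pics/s8.png

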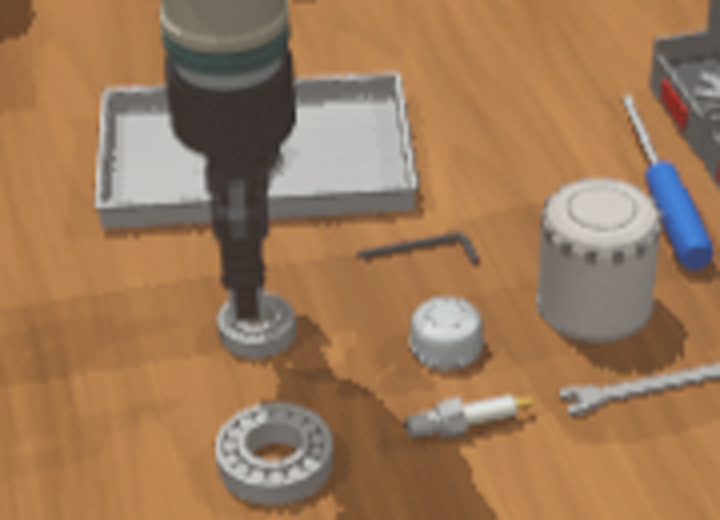

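>>> move_arm:
  deltas:
    - [[0,0,0.03,0,-0.7],[0,0,0.05,0,-0.7],[0,0,0.057,0,-0.7],[0,0,0.057,0,-0.7],[0,0,0.057,0,1],[0,0,0.057,0,1],[0,0,0.057,0,1],[0,0,0.057,0,1],[0,0,0.057,0,1],[0,0,0.057,0,1]]

```text
clock: 16.95
position: [0.4576, 0.1234, 0.01]
ee_rot: [0.002, 0.097, 0.995, 0.001]
contact_force: [-0.2, 1.0, 6.0]
width: 0.05
gripper_force: 40.7
```

>>> move_arm:
  deltas:
    - [[0,0,-0.05,0,1],[0,0,-0.1,0,1],[0.02,0.06,-0.1,0,1],[0.04,0.12,-0.1,0,1],[0.06,0.18,-0.1,0,1],[0.0765,0.248,-0.1,0,1],[0.0765,0.248,-0.1,0,1],[0.0765,0.248,-0.06,0,1],[0.0765,0.248,-0.03,0,1],[0.0765,0.248,-0.012,0,1],[0.0765,0.248,-0.005,0,1],[0.0765,0.248,-0.005,0,1]]

```text
clock: 18.15
position: [0.433, 0.3281, 0.0141]
ee_rot: [-0.001, 0.097, 0.995, -0.001]
contact_force: [-5.3, -2.5, 9.0]
width: 0.0495
gripper_force: 43.8
```

Run:
```python
from h import *
snap('side','s9.png',(150,80,330,220),4)
s=manip.get_state();print(s['position'],s['ee_rot'],s['width'],s['contact_force'])
```

```text
[0.43300425 0.32811849 0.01406494] [-1.13647415e-03  9.65534854e-02  9.95326791e-01 -8.44072111e-04] 0.049631294921827024 [-4.80525331 -1.17188676  8.87338673]
```

View pics/s9.png

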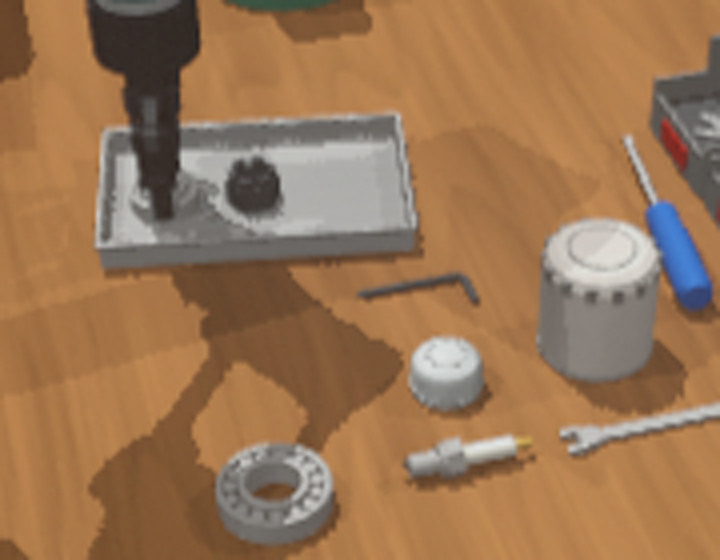

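The bearing is down at (160,195), clear of the nut (253,185). Releasing and going to the cap.

>>> move_arm:
  deltas:
    - [[0,0,0,0,0.2],[0,0,0,0,-0.55],[0,0,0,0,-0.55],[0,0,0,0,-0.55],[0,0,-0.05,0,-0.55],[0,0,-0.1,0,-0.55],[-0.232,-0.278,-0.1,0,-0.55],[-0.232,-0.278,-0.1,0,-0.55],[-0.232,-0.278,-0.1,0,-0.55],[-0.232,-0.278,-0.1,0,-0.55],[-0.232,-0.278,-0.1,0,-0.55],[-0.232,-0.278,-0.1,0,-0.55]]

```text
clock: 19.4
position: [0.5753, 0.0725, 0.0926]
ee_rot: [0.001, 0.097, 0.995, -0.0]
contact_force: [1.1, 0.2, 0.1]
width: 0.0665
gripper_force: 0.0
```

>>> move_arm:
  deltas:
    - [[0,0,0.05,0,-0.55],[0,0,0.05,0,-0.55],[0,0,0.05,0,-0.55]]

```text
clock: 19.7
position: [0.5728, 0.0753, 0.0519]
ee_rot: [-0.001, 0.097, 0.995, -0.0]
contact_force: [-0.2, 1.0, 0.0]
width: 0.0662
gripper_force: 0.0
```

Run:
```python
from h import *
snap('side','s10.png',(150,90,330,220),4)
s=manip.get_state();print(s['position'],s['ee_rot'],s['width'],s['contact_force'])
```

```text
[0.57370524 0.07575336 0.05291781] [-1.13333855e-04  9.62780976e-02  9.95354467e-01  3.18350489e-05] 0.06619662763014106 [0.06196523 1.37917183 0.8368821 ]
```

View pics/s10.png

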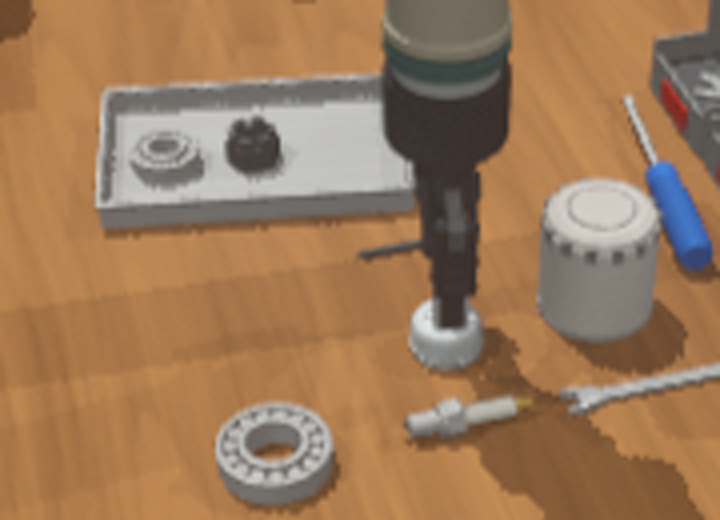

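The bearing (165,155) and nut (252,145) lie flat in the tray. The gripper is centred on the cap (447,335).

>>> move_arm:
  deltas:
    - [[0,0,0.03,0,-0.55],[0,0,0.045,0,-0.55],[0,0,0.053,0,-0.55],[0,0,0.053,0,-0.55],[0,0,0.053,0,1],[0,0,0.053,0,1],[0,0,0.053,0,1],[0,0,0.053,0,1],[0,0,0.053,0,1],[0,0,0.053,0,1]]

```text
clock: 20.75
position: [0.5745, 0.0756, 0.0113]
ee_rot: [0.001, 0.097, 0.995, 0.0]
contact_force: [-0.7, 0.9, 6.1]
width: 0.0462
gripper_force: 41.4
```

>>> move_arm:
  deltas:
    - [[0,0,-0.05,0,1],[0,0,-0.1,0,1],[0.015,0.06,-0.1,0,1],[0.03,0.12,-0.1,0,1],[0.045,0.18,-0.1,0,1],[0.06,0.24,-0.1,0,1],[0.069,0.278,-0.1,0,1],[0.069,0.278,-0.1,0,1],[0.069,0.278,-0.06,0,1],[0.069,0.278,-0.03,0,1],[0.069,0.278,-0.012,0,1],[0.069,0.278,-0.005,0,1]]

```text
clock: 21.95
position: [0.5611, 0.3028, 0.0151]
ee_rot: [-0.002, 0.097, 0.995, -0.001]
contact_force: [-10.6, -4.9, 37.0]
width: 0.0464
gripper_force: 45.1
```

>>> move_arm:
  deltas:
    - [[0,0,0,0,1],[0,0,0,0,1],[0,0,0,0,0.2],[0,0,0,0,-0.5],[0,0,0,0,-0.5],[0,0,0,0,-0.5],[0,0,-0.05,0,-0.5],[0,0,-0.1,0,-0.5],[0,0,-0.2,0,-0.5],[0,-0.1,-0.3,0,-0.5],[0,-0.2,-0.3,0,-0.5],[0,-0.2,-0.3,0,-0.5]]

```text
clock: 23.15
position: [0.5398, 0.188, 0.2332]
ee_rot: [0.001, 0.096, 0.995, 0.0]
contact_force: [1.2, -0.2, -0.9]
width: 0.0642
gripper_force: 0.0
```

>>> move_arm:
  deltas:
    - [[0.3,-0.2,0,0,-0.5],[0.3,-0.2,0,0,-0.5],[0.3,-0.2,0,0,-0.5],[0.3,-0.2,0,0,-0.5],[0.3,-0.2,0,0,-0.5],[0.3,-0.2,0,0,-0.5],[0.3,-0.2,0,0,-0.5]]

```text
clock: 23.85
position: [0.2684, 0.0768, 0.231]
ee_rot: [-0.001, 0.097, 0.995, -0.001]
contact_force: [1.4, -0.0, -0.6]
width: 0.0641
gripper_force: 0.0
```

Run:
```python
from h import *
snap('side','s11.png',None,1.5);snap('top','t11.png',None,1.5)
a=cv2.imread('pics/raw_s11.png')[90:360,150:370];b=cv2.imread('pics/raw_t11.png')[120:260,110:400]
cv2.imwrite('pics/f.png',cv2.resize(a,None,fx=2.2,fy=2.2,interpolation=2));cv2.imwrite('pics/g.png',cv2.resize(b,None,fx=2.7,fy=2.7,interpolation=2))
s=manip.get_state();print(s['position'],s['width'],s['contact_force'])
```

```text
[0.27357809 0.07768143 0.23197771] 0.06434574204769643 [ 0.42242778 -0.08395264 -0.70081444]
```

View pics/f.png

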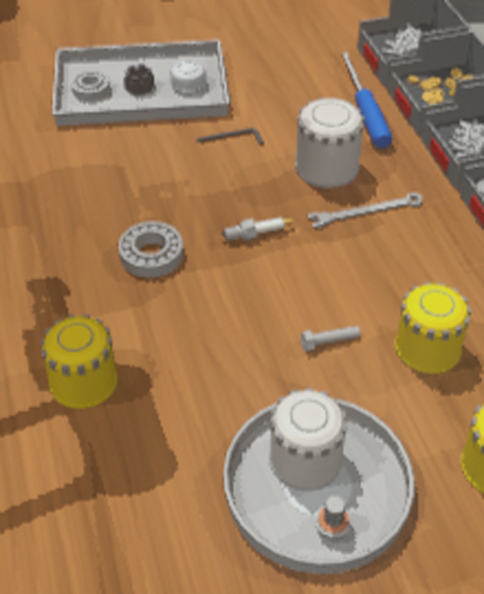

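View pics/g.png

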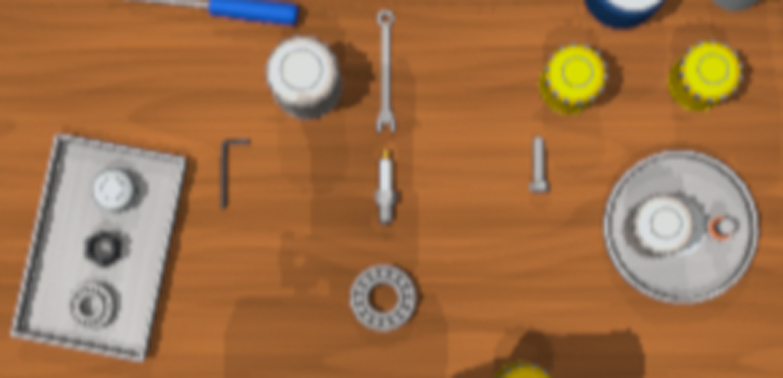

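The final views show the cap (115,188), nut (105,247) and bearing (93,303) flat and apart in the tray. The filter (665,224) and plug (722,226) stand upright and apart in the dish. The large filter and large bearing have not moved, and the arm is clear.

```bash
python3 -c "
from rig import manip
print(manip.sign_off())"
```

```text
the job is handed in; nothing more can be done
None
```

I handed the job in at about 24 s: the small filter and sump plug are in the dish, and the small bearing, castle nut and grease cap are in the tray; the hand-in returned no verdict.

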